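Load the lens carrier and latch its keeper bar

TASK

Get the lens carrier ready to travel: tip its loose lid up by the brass fin while the lid's other end still rests on the carrier, then lift it off and lay it flat, fin up, lengthwise in the middle of the green felt pad. Next set every amber lens on the cork mat flat into a bay of its own, gripping the lenses lightly, and only when all are in, swing the brass keeper bar over them and fully down between the prongs of its fork. Leave everything else on the bench where it is.

Things in the scene. Friction and masses are not known exactly. Their poses are not given: they have to be found in the camera images.
- carrier: lens carrier, fixed: dark wooden block 56 mm (x) by 200 mm (y), rim 15 mm above the bench. Four square bays 42 mm wide, 7 mm deep, in a row along y. Beyond its +y end (y = 115 to 129 mm) a brass hinge bracket 42 mm high; beyond its -y end the fork: two brass prongs 50 mm high at y = -120 mm, 18 mm apart. Origin: centre of the block, on the bench
- bay0 (a point): centre of the floor of bay 0 of the carrier (bays lie at y = -72, -24, 24, 72 mm in the carrier's frame, 8 mm above the bench); any lens may go in any bay
- bay1 (a point): centre of the floor of bay 1 of the carrier (bays lie at y = -72, -24, 24, 72 mm in the carrier's frame, 8 mm above the bench); any lens may go in any bay
- bay2 (a point): centre of the floor of bay 2 of the carrier (bays lie at y = -72, -24, 24, 72 mm in the carrier's frame, 8 mm above the bench); any lens may go in any bay
- bay3 (a point): centre of the floor of bay 3 of the carrier (bays lie at y = -72, -24, 24, 72 mm in the carrier's frame, 8 mm above the bench); any lens may go in any bay
- keeper (a joint): keeper bar hinge, rad: 0 = closed (bar level, pointing along the carrier's -y, in the fork; hard stop), grows as the knob end swings up and over; 1.57 upright; stop at 2.1. Starts at 1.85 to 2.05, leaning out past the +y end. Stiff hinge (0.16 N m): the bar stays where left, both ways. Bar 12 mm wide, 6 mm thick; closed, its underside is 33 mm above the bench, 3 mm over seated lenses
- keeper_hinge (a point): point on the keeper bar's hinge axis (0, 122, 36 mm in the carrier's frame); the axis runs along the carrier's x
- keeper_knob (a point): centre of the red ball knob, 18 mm across, at the free end of the keeper bar, 264 mm from the hinge axis; closed, it is 22 mm beyond the prongs, 36 mm above the bench. Its frame turns with the bar
- lid: loose wooden lid on the carrier's rim: plate 70 mm (x) by 214 mm (y), 5 mm thick, with a skirt 6 mm deep below its edge that goes round the outside of the block with 3 mm play; 120 g. Brass fin on top. Origin: centre, level with the skirt's lower edge, 11 mm under the plate's top; seated, it is 9 mm above the bench, axes along the carrier's
- lid_fin (a point): centre of the brass fin on the lid: 12 mm thick (lid's x), 30 mm wide (lid's y), 26 mm high over the plate, at 0, -80, 24 mm in the lid's frame (the end over the fork)
- lid_heel (a point): lower edge of the lid's skirt at the end away from the fin (0, 105, 0 mm in the lid's frame); this end stays on the carrier while the lid is tipped
- pad: green felt pad fixed to the bench, 115 mm (x) by 255 mm (y), 3 mm thick; origin: centre of its underside. The lid goes on it, long side along the pad's y (either way round)
- mat: cork mat 240 by 240 mm, 3 mm thick, fixed; origin: centre of its underside
- lens0: eyepiece lens cell: a dark upright cylinder 36 mm across and 22 mm high with a domed amber glass on top (50 g, thin-walled: keep the squeeze under 40 N per finger, i.e. 80 N of contact in all). Origin: centre of the underside, z up. Starts upright on the cork mat; some starts have only two or three of the four (absent ones read None)
- lens1: eyepiece lens cell: a dark upright cylinder 36 mm across and 22 mm high with a domed amber glass on top (50 g, thin-walled: keep the squeeze under 40 N per finger, i.e. 80 N of contact in all). Origin: centre of the underside, z up. Starts upright on the cork mat; some starts have only two or three of the four (absent ones read None)
- lens2: eyepiece lens cell: a dark upright cylinder 36 mm across and 22 mm high with a domed amber glass on top (50 g, thin-walled: keep the squeeze under 40 N per finger, i.e. 80 N of contact in all). Origin: centre of the underside, z up. Starts upright on the cork mat; some starts have only two or three of the four (absent ones read None)
- lens3: eyepiece lens cell: a dark upright cylinder 36 mm across and 22 mm high with a domed amber glass on top (50 g, thin-walled: keep the squeeze under 40 N per finger, i.e. 80 N of contact in all). Origin: centre of the underside, z up. Starts upright on the cork mat; some starts have only two or three of the four (absent ones read None)
- viewer: hooded walnut stereo viewer, 150 mm wide, 147 mm high; bystander, leave alone; origin under its centre
- ruler: steel ruler 25 by 200 by 3 mm, lying along its y; bystander
- nut: knurled brass nut 28 mm across, 9 mm high; bystander
- brush: lens brush lying along its x; bystander
- driver: screwdriver lying along its x; bystander
- jar: jar 60 mm across, 75 mm high; bystander

How it is judged:
On the way, in this order (a step that is already met when the one before it is completed fails the run):
1. the lid is tipped up by at least 0.15 rad (9 degrees) while its heel end still rests on the carrier (angle between lid's own z axis and vertical above 0.15 rad and z of lid_heel in the frame of carrier below 0.022 m and y of lid_heel in the frame of carrier between 0.085 and 0.125 m), for 0.1 s.
2. the lid lies flat, fin up, on the felt pad (x of lid in the frame of pad between -0.03 and 0.03 m and y of lid in the frame of pad between -0.035 and 0.035 m and z of lid in the frame of pad below 0.009 m and angle between lid's own z axis and vertical below 0.08 rad and angle between the y axis of lid and the y axis of pad, either way round below 0.3 rad), for 0.2 s.
3. every lens present sits flat in a bay while the keeper bar is still open (over 0.8 rad) (z of lens0 in the frame of carrier between 0.004 and 0.0115 m and x of lens0 in the frame of carrier between -0.008 and 0.008 m and y of lens0 in the frame of carrier between -0.08 and 0.08 m and angle between each of lens0, lens1, lens2, lens3's own z axis and vertical below 0.12 rad and z of lens1 in the frame of carrier between 0.004 and 0.0115 m and x of lens1 in the frame of carrier between -0.008 and 0.008 m and y of lens1 in the frame of carrier between -0.08 and 0.08 m and z of lens2 in the frame of carrier between 0.004 and 0.0115 m and x of lens2 in the frame of carrier between -0.008 and 0.008 m and y of lens2 in the frame of carrier between -0.08 and 0.08 m and z of lens3 in the frame of carrier between 0.004 and 0.0115 m and x of lens3 in the frame of carrier between -0.008 and 0.008 m and y of lens3 in the frame of carrier between -0.08 and 0.08 m and value of joint keeper above 0.8 rad), for 0.2 s.
4. the keeper bar is fully down in its fork (value of joint keeper below 0.04 rad), for 0.2 s.
At the end, for the whole second after the job is handed in: Every lens present lies flat (0.12 rad) on a bay floor; keeper within 0.04 rad of closed; lid flat on the pad, fin up, centre within 30 mm across and 35 mm along of the pad's centre, length within 0.3 rad of the pad's; all released and at rest (all of step 2 and z of lens0 in the frame of carrier between 0.004 and 0.0115 m and x of lens0 in the frame of carrier between -0.008 and 0.008 m and y of lens0 in the frame of carrier between -0.08 and 0.08 m and angle between each of lens0, lens1, lens2, lens3's own z axis and vertical below 0.12 rad and z of lens1 in the frame of carrier between 0.004 and 0.0115 m and x of lens1 in the frame of carrier between -0.008 and 0.008 m and y of lens1 in the frame of carrier between -0.08 and 0.08 m and z of lens2 in the frame of carrier between 0.004 and 0.0115 m and x of lens2 in the frame of carrier between -0.008 and 0.008 m and y of lens2 in the frame of carrier between -0.08 and 0.08 m and z of lens3 in the frame of carrier between 0.004 and 0.0115 m and x of lens3 in the frame of carrier between -0.008 and 0.008 m and y of lens3 in the frame of carrier between -0.08 and 0.08 m and value of joint keeper below 0.04 rad and linear speed of each of lid, lens0, lens1, lens2, lens3 below 0.02 m/s); the robot touches nothing.
It fails at once if a lens is squeezed with more than 80 N in all (40 N per finger) (contact force between the fingers and lens0 above 80 N or contact force between the fingers and lens1 above 80 N or contact force between the fingers and lens2 above 80 N or contact force between the fingers and lens3 above 80 N).
It fails at once if a bystander is moved more than 25 mm (distance of any of viewer, ruler, nut, brush, driver, jar from where it was at the start of the episode above 0.025 m).
Of lens0, lens1, lens2, lens3 only 2 to 4 are there at a start; the rules pass over those that are not, and their reading is None.
At some moment in a run one of lens0, lens1, lens2, lens3 may be knocked a few centimetres aside while the robot is not near it.
Once in a run the grip may slacken for a moment while it holds something.
It also fails if it takes over 192 s, if anything falls off the work surface, if the arm or the gripper's body presses on something with over 40 N, if the wrist force passes 120 N, or if a joint passes its speed limit or range.

ROBOT

A 7-joint arm with a two-finger parallel gripper is mounted at the origin on the work surface. World frame = base frame: x ahead of the robot, y to its left, z up, the work surface at z = 0. Lengths are in m, angles in rad, forces in N, time in s.
With the tool pointing down it reaches from about 0.35 to 0.9 m from the base axis. Payload 8.1 kg.
Tool frame: the origin (TCP) lies on the centre line of the jaws, within the pads' length; the fingertips stand 11 mm ahead of it and the grasp point (between the pads) lies 8 mm behind it (arm.nose_length is the distance from the TCP to the fingertips, in m); z points along the fingers, y is the line along which they close (so a half turn about z gives the same grasp; the last joint's range is limited). The gripper opens to 92 mm and grips with 3 to 60 N. Pads are 19 mm wide; open, the fingers measure 130 mm over their backs; the gripper's body (75 mm by 190 mm) begins 47 mm behind the grasp point.
Start: joints at [1.045, 0.434, 0.025, 1.573, -0.012, 1.134, -0.075], TCP at [0.256, -0.57, 0.238] pointing down, gripper open.
Joint ranges: [-2.62, 2.62], [-0.44, 2.09], [-1.27, 1.32], [0.08, 2.57], [-1.32, 4.46], [0.12, 2], [-2.74, 2.74]. Speed limits (rad/s): [2.22, 2.22, 3.01, 3.01, 3.14, 3.14, 3.14].

INTERFACE

Orientations are given as a rotation vector (axis times angle).
In Python, from cell import arm gives the robot as it stands.
- The arm moves only by the tool jog_arm, never from a script. Its argument "moves" is a list of rows, each a list of 4 numbers: the shift along the tool's x, y, z in m, then the turn about the tool's z in rad. In form: [[tx, ty, tz, spin], ...]. A call has 1 to 20 rows; each row is the pose to reach, as a shift and turn from the pose commanded when the call began, along the tool's axes at that moment; what a row does not reach only later rows make up. A row lasts 1/8 s, in which the tool goes at most 62.5 mm and 10.7 degrees, less where a joint would pass 70% of its speed; a pose out of reach is approached as far as the arm can. A call with a gripper value outside its range is refused whole. "hand" is the finger opening in m, from 0 to 0.0918, set as the call begins (left out, the last holds). The fingers move at their own pace and stop on an object; "newtons" is the grip in N (left out, the last holds). Time passes only in rows, so rows that repeat a pose let the fingers close. It gives the time, the measured TCP pose, the force, the opening and the grip force at its end, in the units of the state.
- arm.observe(): the state, without advancing time (a new reading comes with each control period).
- arm.get_image(name): name is "scene" or "top"; returns a dict with "color" (420x560x3 uint8, red, green, blue), "z_map" (420x560 float32, m along the optical axis (not along the pixel's ray), 0 where there is no reading), "fx", "fy", "cx", "cy" (pixels), "rvec" (rotation vector, rad) and "tvec" (3), from world to camera coordinates, as OpenCV has them. Camera axes: x right, y down, z forward; pixel columns grow to the right and rows downward; lengths in m; the calibration is good to about 2 mm. A picture is of the moment at which its call begins.
- arm.sign_off(): hands the job in; it is judged then, once.
The state is a dict: "clock": time; "joints": joint angles; "dq": joint speeds; "joint_efforts": joint torques, N m; "position": TCP position; "ee_rot": TCP orientation; "force": force on the tool from outside, world axes, zero at the start; "ft_torque": the same for the moment, N m; "width": opening from 0.0 (shut) to 1.0 (fully open); "gripper_force": force on a finger pad.
Only numpy, scipy, OpenCV 4.12 (cv2) and the standard library are available. Lean on these libraries where they do the work, as an engineer would, in place of code of your own. Each camera call takes 0.05 s, during which the arm holds its last target. There are 200 camera calls.

## Working session

There is one attempt and no reset: what is moved stays moved. The work goes in short steps, Python scripts to look and compute and a tool call to move; the robot and the scene stay as the last step left them, time stands still between calls to the robot, and variables do not carry over. Pictures are saved under pics/ and viewed, at most 14 in all, crops included, and the job is handed in when it is done.

Besides the shell and the picture viewer there is one more tool, called after ">>>" in YAML: its name, and indented under it one key for each argument. jog_arm: Moves the arm, as the interface text tells. Its arguments: {"type":"object","properties":{"moves":{"type":"array"},"hand":{"type":"number"},"newtons":{"type":"number"}},"required":["moves"]}

```bash
ls; mkdir -p pics
cat > h.py <<'E'
import numpy as np, cv2
from scipy.spatial.transform import Rotation as R
from cell import arm
def snap(n, png=None):
    d=arm.get_image(n)
    if png: cv2.imwrite('pics/'+png, d['color'][:,:,::-1])
    return d
def cloud(d):
    z=d['z_map']; v,u=np.mgrid[:z.shape[0],:z.shape[1]]
    c=np.stack([(u-d['cx'])/d['fx']*z,(v-d['cy'])/d['fy']*z,z],-1)
    Rm=R.from_rotvec(np.ravel(d['rvec'])).as_matrix()
    w=(c-np.ravel(d['tvec']))@Rm
    w[z==0]=np.nan
    return w
def st():
    s=arm.observe()
    print({k:np.round(s[k],4).tolist() for k in ('clock','joints','position','ee_rot','force','width','gripper_force')})
    return s
E
python3 - <<'E'
from h import *
st()
for n in('top','scene'):
    d=snap(n,n+'1.png'); np.savez(n+'1.npz',w=cloud(d),c=d['color'])
    Rm=R.from_rotvec(np.ravel(d['rvec'])).as_matrix()
    print(n,-Rm.T@np.ravel(d['tvec']),d['fx'],d['cx'],d['cy'],Rm.round(2).tolist())
E
```

```text
pics
{'clock': 0.0, 'joints': [1.0454, 0.4352, 0.025, 1.5741, -0.0116, 1.134, -0.0751], 'position': [0.2562, -0.5695, 0.2369], 'ee_rot': [-3.0702, -0.6588, 0.0008], 'force': [0.6375, 0.5022, -0.2807], 'width': 1.0006, 'gripper_force': 0.0}
top [ 0.44924464 -0.06886656  1.51813316] 484.9709103685747 274.5348458213 211.3993588992931 [[0.02, -1.0, -0.0], [-1.0, -0.02, -0.08], [0.08, 0.0, -1.0]]
scene [ 1.18021693 -0.40233477  1.14399346] 511.87880219604443 277.65900650090646 205.146036279278 [[0.48, 0.88, 0.0], [0.75, -0.4, -0.53], [-0.46, 0.26, -0.85]]
```

View pics/top1.png

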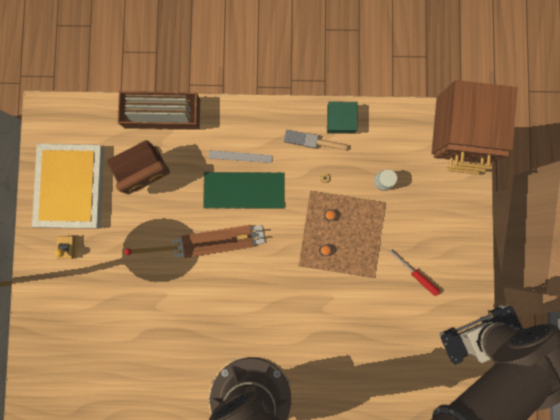

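View pics/scene1.png

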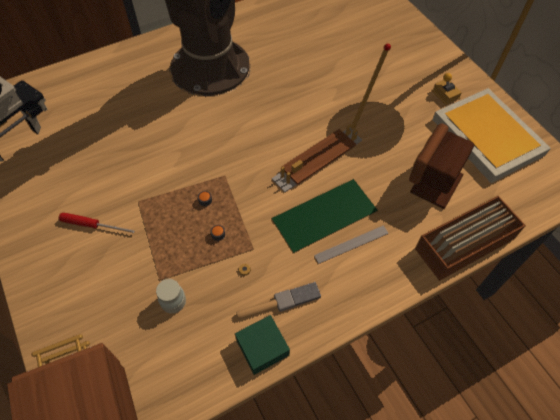

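Top view: two lenses at about (331,215) and (326,251), the carrier with its lid from (180,247) to (262,235) with the fork on the right, the pad at (244,190), and the knob at (127,252). Next I'll measure them.

```bash
cat > meas.py <<'E'
from h import *
for n in('top','scene'):
    f=np.load(n+'1.npz'); w=f['w'];c=f['c']; hsv=cv2.cvtColor(c,cv2.COLOR_RGB2HSV).astype(int)
    H,S,V=hsv[...,0],hsv[...,1],hsv[...,2]
    X,Y,Z=w[...,0],w[...,1],w[...,2]
    print(n)
    # pad
    m=(H>60)&(H<95)&(S>120)&(Z<.012)&(Z>-.01)
    num,l,s,ce=cv2.connectedComponentsWithStats(m.astype(np.uint8))
    k=1+np.argmax(s[1:,4]); p=w[l==k]
    r=cv2.minAreaRect((p[:,:2]*1000).astype(np.float32)); print('pad',r,'z',np.median(p[:,2]))
    # lenses
    m=(Z>.012)&(Z<.04)&(X>.2)&(X<.6)&(Y<-.12)&(Y>-.5)
    num,l,s,ce=cv2.connectedComponentsWithStats(m.astype(np.uint8))
    for k in range(1,num):
        if s[k,4]>15:
            p=w[l==k]; q=p[p[:,2]>p[:,2].max()-.006]
            print('blob',ce[k].round(),s[k,4],np.round([(p[:,:2].min(0)+p[:,:2].max(0))/2,np.ptp(p[:,:2],axis=0)],4).tolist(),q.mean(0).round(4),p[:,2].max().round(4))
    # cork
    # lid top: z 0.02 +- .004
    m=(Z>.015)&(Z<.026)&(X>.3)&(X<.55)&(Y<.3)&(Y>-.1)
    num,l,s,ce=cv2.connectedComponentsWithStats(m.astype(np.uint8))
    k=1+np.argmax(s[1:,4]); p=w[l==k]
    print('lid',s[k],cv2.minAreaRect((p[:,:2]*1000).astype(np.float32)),np.median(p[:,2]))
    for a,b in((.03,.1),):
        m=(Z>a)&(Z<b)&(X>.3)&(X<.5)&(Y<.26)&(Y>-.08)
        num,l,s,ce=cv2.connectedComponentsWithStats(m.astype(np.uint8))
        for k in range(1,num):
            p=w[l==k]; 
            if s[k,4]>3: print('hi',ce[k].round(),s[k,4],p.mean(0).round(4),p.min(0).round(3),p.max(0).round(3),np.median(c[l==k],axis=0))
    m=((H<6)|(H>174))&(S>180)&(V>110)&(Z>.15)
    if m.sum(): p=w[m]; print('knob',m.sum(),np.median(p,axis=0).round(4))
    m=(Z>.05)&(Z<.5)&(X>.3)&(X<.5)&(Y>.15)&(Y<.4)
    p=w[m]
    if len(p): o=np.argsort(p[:,2]); print('bar',len(p),p[o[:: max(1,len(p)//8)]].round(3).tolist())
E
python3 meas.py
```

```text
topTraceback (most recent call last):
  File "meas.py", line 10, in <module>
    k=1+np.argmax(s[1:,4]); p=w[l==k]
        ~~~~~~~~~^^^^^^^^^
    return _wrapfunc(a, 'argmax', axis=axis, out=out, **kwds)
    return bound(*args, **kwds)
ValueError: attempt to get argmax of an empty sequence
```

Run:
```python
from h import *
for n,pts in(('top',[(244,190),(331,215),(280,300),(220,240),(320,270)]),('scene',[(325,215),(205,198),(300,120)])):
    f=np.load(n+'1.npz'); hsv=cv2.cvtColor(f['c'],cv2.COLOR_RGB2HSV)
    for u,v in pts: print(n,u,v,f['w'][v,u].round(4),hsv[v,u])
```

```text
top 244 190 [ 0.6375  0.0324 -0.    ] [ 69 107  88]
top 331 215 [ 0.561  -0.2393  0.0262] [ 13 187 207]
top 280 300 [ 0.2969 -0.0863  0.0023] [ 16 123 199]
top 220 240 [0.4786 0.102  0.0183] [ 12 147  92]
top 320 270 [ 3.909e-01 -2.093e-01  2.000e-04] [ 16 127 209]
scene 325 215 [6.439e-01 3.530e-02 6.000e-04] [ 65 130  57]
scene 205 198 [ 0.468  -0.2223  0.0326] [ 12 212 166]
scene 300 120 [ 0.3305  0.1408 -0.0013] [ 15 142 178]
```

```bash
sed -i 's/(S>120)/(S>80)/; s/(X>.2)&(X<.6)/(X>.3)\&(X<.72)/; s/X>.3)&(X<.55)&(Y<.3)/X>.35)\&(X<.58)\&(Y<.3)/; s/(X>.3)&(X<.5)&(Y<.26)/(X>.36)\&(X<.58)\&(Y<.26)/; s/(X>.3)&(X<.5)&(Y>.15)/(X>.36)\&(X<.58)\&(Y>.15)/;s/(Z>.15)/(Z>.08)/' meas.py; python3 meas.py
```

```text
top
pad ((639.0331420898438, 32.887123107910156), (106.27876281738281, 246.9156494140625), 0.8053296804428101) z 0.0024397518588961968
blob [378. 184.] 50 [[0.6668, -0.3934], [0.0502, 0.0407]] [ 0.6636 -0.3841  0.0367] 0.04
blob [330. 215.] 109 [[0.5611, -0.2354], [0.0316, 0.0356]] [ 0.5609 -0.2348  0.029 ] 0.0336
blob [325. 250.] 108 [[0.4546, -0.2211], [0.034, 0.0332]] [ 0.4526 -0.2195  0.0311] 0.0352
blob [412. 271.] 38 [[0.3931, -0.486], [0.0364, 0.0266]] [ 0.3844 -0.4953  0.0244] 0.0289
lid [ 181  225   72   33 1369] ((475.4892883300781, 112.34103393554688), (70.12141418457031, 214.4037628173828), 10.184669494628906) 0.019686698345245064
hi [254. 230.] 6 [ 0.5085 -0.0037  0.0474] [ 0.507 -0.007  0.043] [ 0.51  -0.001  0.053] [166. 132.  84.]
hi [242. 237.] 42 [0.489  0.0339 0.0441] [0.482 0.02  0.031] [0.498 0.048 0.057] [181.  139.5  76. ]
hi [255. 238.] 6 [ 0.4843 -0.0074  0.0502] [ 0.483 -0.01   0.047] [ 0.486 -0.004  0.054] [156.5 129.5  86. ]
hi [174. 247.] 78 [0.4536 0.2357 0.0561] [0.437 0.223 0.033] [0.47  0.248 0.099] [91.  75.5 50. ]
knob 19 [0.4418 0.3041 0.2962]
bar 
[... 782 characters left out ...]
 (74.49798583984375, 235.12893676757812), 9.987137794494629) 0.01952691085315556
hi [354. 124.] 146 [0.4587 0.237  0.0577] [0.441 0.22  0.03 ] [0.477 0.253 0.1  ] [70. 50. 25.]
hi [296. 165.] 76 [0.4955 0.0328 0.0416] [0.485 0.018 0.031] [0.503 0.05  0.05 ] [99.  69.5 32. ]
hi [282. 170.] 18 [ 0.4902 -0.008   0.0418] [ 0.486 -0.011  0.031] [ 0.495 -0.003  0.051] [75.  53.5 27. ]
hi [287. 176.] 23 [ 0.5136 -0.0046  0.0421] [ 0.51  -0.008  0.03 ] [0.52  0.    0.051] [69. 52. 30.]
knob 9 [0.4453 0.3053 0.2967]
bar 440 [[0.46, 0.24, 0.05], [0.46, 0.248, 0.087], [0.455, 0.252, 0.123], [0.452, 0.263, 0.156], [0.453, 0.275, 0.191], [0.452, 0.288, 0.219], [0.448, 0.294, 0.25], [0.451, 0.301, 0.277]]
```

```bash
cat >> h.py <<'E'
def theta():
    x=R.from_rotvec(arm.observe()['ee_rot']).as_matrix()[:,0]; return np.degrees(np.arctan2(x[1],x[0]))
def to(x,y,z,th=None):
    s=arm.observe(); M=R.from_rotvec(s['ee_rot']).as_matrix(); t0=theta()
    d=M.T@(np.array([x,y,z])-s['position'])
    sp=0 if th is None else np.radians((t0-th+180)%360-180)
    print('to',(x,y,z,th),'->',d.round(4).tolist(),round(sp,4))
E
python3 - <<'E'
from h import *
print(theta()); to(.4902,.0335,.15,100)
E
```

```text
24.224763882727547
to (0.4902, 0.0335, 0.15, 100) -> [0.4608, -0.4538, 0.0876] -1.3225
```

>>> jog_arm:
  moves:
    - [0.115,-0.113,0,-0.33]
    - [0.23,-0.227,0,-0.66]
    - [0.345,-0.34,0.03,-1.0]
    - [0.4608,-0.4538,0.06,-1.3225]
    - [0.4608,-0.4538,0.0876,-1.3225]
    - [0.4608,-0.4538,0.0876,-1.3225]
    - [0.4608,-0.4538,0.0876,-1.3225]
    - [0.4608,-0.4538,0.0876,-1.3225]
    - [0.4608,-0.4538,0.0876,-1.3225]
    - [0.4608,-0.4538,0.0876,-1.3225]
    - [0.4608,-0.4538,0.0876,-1.3225]
    - [0.4608,-0.4538,0.0876,-1.3225]
    - [0.4608,-0.4538,0.0876,-1.3225]
    - [0.4608,-0.4538,0.0876,-1.3225]
    - [0.4608,-0.4538,0.0876,-1.3225]
  hand: 0.06
  newtons: 12

```text
clock: 1.98
position: [0.4904, 0.0318, 0.1503]
ee_rot: [2.021, 2.404, -0.0]
force: [0.3, -0.3, -0.9]
width: 0.65
gripper_force: 0.0
```

Run:
```python
from h import *
st();print(theta()); to(.4902,.0335,.035,100)
```

```text
{'clock': 1.975, 'joints': [0.2205, 0.3696, -0.5019, 1.9689, 0.2323, 0.8587, -0.2332], 'position': [0.4904, 0.0318, 0.1503], 'ee_rot': [2.0214, 2.4043, -0.0004], 'force': [0.3221, -0.2665, -0.9125], 'width': 0.6502, 'gripper_force': 0.0}
99.88840861691183
to (0.4902, 0.0335, 0.035, 100) -> [0.0018, 0.0001, 0.1153] -0.0019
```

>>> jog_arm:
  moves:
    - [0.002,0,0.04,0]
    - [0.002,0,0.08,0]
    - [0.002,0,0.1,0]
    - [0.002,0,0.115,0]
    - [0.002,0,0.115,0]
    - [0.002,0,0.115,0]

```text
clock: 2.72
position: [0.4907, 0.0349, 0.0359]
ee_rot: [2.019, 2.406, 0.001]
force: [-0.5, 0.0, 0.1]
width: 0.653
gripper_force: 0.0
```

>>> jog_arm:
  moves:
    - [0,0,0,0]
    - [0,0,0,0]
    - [0,0,0,0]
    - [0,0,0,0]
    - [0,0,0,0]
    - [0,0,0,0]
  hand: 0
  newtons: 12

```text
clock: 3.48
position: [0.4901, 0.0349, 0.0351]
ee_rot: [-2.019, -2.407, 0.0]
force: [-1.0, -0.3, 0.4]
width: 0.129
gripper_force: 12.0
```

Run:
```python
from h import *
st();print(theta())
```

```text
{'clock': 3.475, 'joints': [0.1324, 0.5393, -0.4148, 2.0721, 0.3745, 0.6015, -0.3678], 'position': [0.4901, 0.0349, 0.0351], 'ee_rot': [-2.0195, -2.4065, 0.0001], 'force': [-0.9634, -0.3063, 0.4346], 'width': 0.1289, 'gripper_force': 12.0001}
99.99591693517606
```

>>> jog_arm:
  moves:
    - [0.001,0,-0.005,0]
    - [0.003,0,-0.01,0]
    - [0.0045,0,-0.015,0]
    - [0.006,0,-0.02,0]
    - [0.007,0,-0.025,0]
    - [0.0085,0,-0.03,0]
    - [0.01,0,-0.035,0]
    - [0.011,0,-0.04,0]
    - [0.011,0,-0.04,0]
    - [0.011,0,-0.04,0]
    - [0.011,0,-0.04,0]

```text
clock: 4.85
position: [0.4884, 0.045, 0.0751]
ee_rot: [2.02, 2.405, -0.001]
force: [0.7, -5.9, 0.7]
width: 0.131
gripper_force: 12.0
```

Run:
```python
from h import *
st()
d=snap('scene'); cv2.imwrite('pics/tip.png',cv2.resize(d['color'][60:240,200:440,::-1],(800,600)))
```

```text
{'clock': 4.85, 'joints': [0.1455, 0.4756, -0.4549, 2.0444, 0.3227, 0.6898, -0.3433], 'position': [0.4884, 0.045, 0.0751], 'ee_rot': [2.0201, 2.4054, -0.0008], 'force': [0.6777, -5.925, 0.6919], 'width': 0.1311, 'gripper_force': 12.0003}
```

View pics/tip.png

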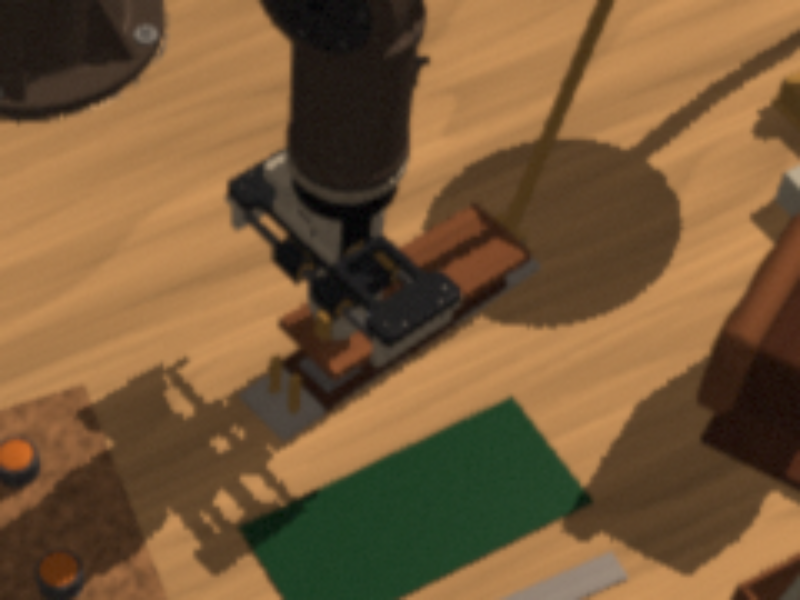

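The lid is tipped, with its heel still on the carrier. I'll check the angle numerically.

```bash
cat >> h.py <<'E'
C0=np.array([.4765,.113]); YA=np.radians(9.9)
def carr(w):
    c,s=np.cos(YA),np.sin(YA); dx,dy=w[...,0]-C0[0],w[...,1]-C0[1]
    return c*dx+s*dy,-s*dx+c*dy,w[...,2]
E
python3 - <<'E'
from h import *
for n in('scene','top'):
    d=snap(n); x,y,z=carr(cloud(d))
    for a,b in((-.12,-.09),(0,.02),(.02,.04),(.04,.06),(.06,.08),(.08,.1),(.1,.112),(.112,.118)):
        m=(abs(x)<.03)&(y>a)&(y<b)&(z>.012)&(z<.07)
        if m.sum()>3: print(n,a,b,m.sum(),np.median(y[m]).round(4),np.percentile(z[m],[20,50,80]).round(4))
E
```

```text
scene -0.12 -0.09 155 -0.0975 [0.0162 0.0544 0.0613]
scene 0 0.02 5 0.003 [0.0532 0.0541 0.0547]
scene 0.02 0.04 38 0.0346 [0.0506 0.0526 0.0545]
scene 0.04 0.06 130 0.0503 [0.0494 0.0516 0.0538]
scene 0.06 0.08 125 0.0697 [0.048  0.0503 0.0522]
scene 0.08 0.1 134 0.0897 [0.0472 0.0495 0.0516]
scene 0.1 0.112 68 0.1063 [0.0465 0.0493 0.0512]
scene 0.112 0.118 14 0.1144 [0.0452 0.0463 0.0475]
top -0.12 -0.09 7 -0.1174 [0.0212 0.0482 0.0503]
top 0.02 0.04 9 0.0378 [0.0506 0.0534 0.0575]
top 0.04 0.06 106 0.052 [0.0496 0.052  0.055 ]
top 0.06 0.08 134 0.0701 [0.0478 0.0504 0.0536]
top 0.08 0.1 125 0.0907 [0.0467 0.0495 0.0515]
top 0.1 0.112 75 0.1057 [0.046  0.048  0.0502]
top 0.112 0.118 25 0.1137 [0.0423 0.0452 0.049 ]
```

The plate is nearly level: the 12 N grip carried it instead of letting it pivot, and its end touches the bracket. I'll back off a little and slacken the grip so that the heel drops onto the carrier.

>>> jog_arm:
  moves:
    - [-0.002,0,0.0,0]
    - [-0.004,0,0.0,0]
    - [-0.004,0,0,0]
    - [-0.004,0,0,0]

```text
clock: 5.5
position: [0.4889, 0.042, 0.0751]
ee_rot: [-2.019, -2.407, -0.0]
force: [-0.8, 0.5, -1.2]
width: 0.132
gripper_force: 12.0
```

>>> jog_arm:
  moves:
    - [0,0,0,0]
    - [0,0,0,0]
    - [0,0,0,0]
    - [0,0,0,0]
    - [0,0,0,0]
    - [0,0,0,0]
  newtons: 3

```text
clock: 6.25
position: [0.4889, 0.042, 0.0751]
ee_rot: [-2.019, -2.407, -0.0]
force: [-0.3, 2.5, -2.1]
width: 0.134
gripper_force: 3.0
```

```bash
cat > tip.py <<'E'
from h import *
st()
for n in('scene','top'):
    d=snap(n); x,y,z=carr(cloud(d))
    m=(abs(x)<.028)&(y>.03)&(y<.115)&(z>.012)&(z<.07)
    p=np.polyfit(y[m],z[m],1); r=abs(z-np.polyval(p,y))<.004; p=np.polyfit(y[m&r],z[m&r],1)
    print(n,'slope',p[0].round(3),'z at .105',np.polyval(p,.105).round(4),'yend',np.percentile(y[(abs(x)<.028)&r&(y>.05)&(y<.14)],[95,98,100]).round(4))
E
python3 tip.py
```

```text
{'clock': 6.25, 'joints': [0.153, 0.476, -0.4556, 2.0438, 0.322, 0.6899, -0.335], 'position': [0.4889, 0.042, 0.0751], 'ee_rot': [-2.0191, -2.4066, -0.0003], 'force': [-0.2551, 2.4574, -2.1446], 'width': 0.1336, 'gripper_force': 2.9997}
scene slope -0.207 z at .105 0.0195 yend [0.1145 0.1232 0.128 ]
top slope -0.218 z at .105 0.019 yend [0.1041 0.1153 0.1377]
```

The lid is tipped 0.21 rad with its heel seated. Now I'll tighten the grip and lift.

>>> jog_arm:
  moves:
    - [0,0,0,0]
    - [0,0,0,0]
    - [0,0,0,0]
    - [0.001,0,0,0]
    - [0.001,0,-0.01,0]
    - [0.001,0,-0.025,0]
    - [0.001,0,-0.045,0]
    - [0,0,-0.07,0]
    - [0,0,-0.095,0]
    - [0,0,-0.12,0]
    - [0,0,-0.12,0]
    - [0,0,-0.12,0]
  newtons: 50

```text
clock: 7.85
position: [0.4887, 0.0414, 0.1952]
ee_rot: [2.02, 2.406, -0.0]
force: [0.3, 0.3, -0.1]
width: 0.13
gripper_force: 50.0
```

Run:
```python
from h import *
st(); d=snap('scene','lift.png')
x,y,z=carr(cloud(d)); m=(abs(x)<.03)&(y>.0)&(y<.13)&(z>.06)&(z<.2)
print(m.sum(),np.polyfit(y[m],z[m],1))
to(.640,-.046,.195,90)
```

```text
{'clock': 7.85, 'joints': [0.228, 0.314, -0.5258, 1.9164, 0.1909, 0.96, -0.2127], 'position': [0.4887, 0.0414, 0.1952], 'ee_rot': [2.0198, 2.4058, -0.0004], 'force': [0.3036, 0.2514, -0.1145], 'width': 0.1302, 'gripper_force': 49.9996}
277 [-0.52840324  0.18345452]
to (0.64, -0.046, 0.195, 90) -> [-0.1124, 0.1341, -0.0004] 0.1742
```

View pics/lift.png

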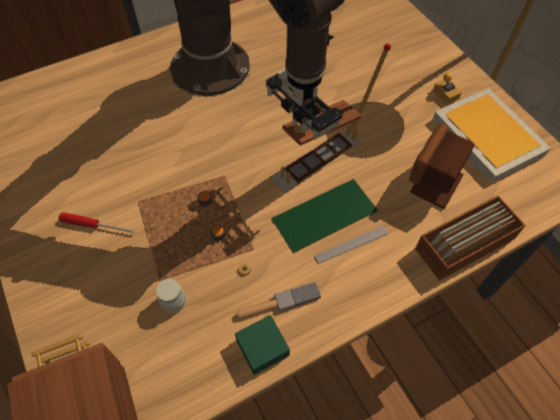

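The lid is held clear of the carrier, with its bays visible at (318,158). Carry it over the pad.

>>> jog_arm:
  moves:
    - [-0.014,0.017,0,0.02]
    - [-0.028,0.034,0,0.045]
    - [-0.042,0.05,0,0.065]
    - [-0.056,0.067,0,0.09]
    - [-0.07,0.084,0,0.11]
    - [-0.084,0.1,0,0.13]
    - [-0.098,0.117,0,0.152]
    - [-0.1124,0.1341,0,0.1742]
    - [-0.1124,0.1341,0,0.1742]
    - [-0.1124,0.1341,0,0.1742]
    - [-0.1124,0.1341,0,0.1742]

```text
clock: 9.28
position: [0.6397, -0.0449, 0.195]
ee_rot: [-2.219, -2.223, 0.001]
force: [0.1, -0.5, -0.8]
width: 0.131
gripper_force: 50.0
```

```bash
cat > lid.py <<'E'
from h import *
import sys
s=st(); print(theta()); lo,hi=float(sys.argv[1]),float(sys.argv[2])
for n in('scene','top'):
    w=cloud(snap(n)); X,Y,Z=w[...,0],w[...,1],w[...,2]
    for a,b in((.04,.06),(.06,.08),(.08,.1),(.1,.12),(.12,.14),(.14,.16)):
        m=(abs(X-.64)<.034)&(Y>a)&(Y<b)&(Z>lo)&(Z<hi)
        if m.sum()>8: print(n,a,b,m.sum(),np.median(Z[m]).round(4),np.percentile(X[(Y>a)&(Y<b)&(Z>lo)&(Z<hi)&(abs(X-.64)<.08)],[2,98]).round(3))
    m=(abs(X-.64)<.03)&(Z>lo)&(Z<hi)&(Y>.04)&(Y<.18); print('ymax',Y[m].max() if m.any() else None)
E
python3 lid.py .06 .25
```

```text
{'clock': 9.275, 'joints': [0.2574, 0.5346, -0.4122, 1.5558, 0.2308, 1.1004, -0.2073], 'position': [0.6397, -0.0449, 0.195], 'ee_rot': [-2.2193, -2.2226, 0.0007], 'force': [0.0877, -0.5063, -0.8387], 'width': 0.1306, 'gripper_force': 49.9996}
90.08382461976984
scene 0.04 0.06 96 0.1566 [0.608 0.678]
scene 0.06 0.08 178 0.1525 [0.609 0.677]
scene 0.08 0.1 167 0.1479 [0.61  0.677]
scene 0.1 0.12 157 0.1432 [0.609 0.677]
scene 0.12 0.14 110 0.1396 [0.609 0.676]
ymax 0.13381362615361445
top 0.04 0.06 164 0.1563 [0.604 0.671]
top 0.06 0.08 162 0.1522 [0.604 0.672]
top 0.08 0.1 157 0.1478 [0.604 0.673]
top 0.1 0.12 163 0.1436 [0.604 0.673]
top 0.12 0.14 92 0.1391 [0.604 0.671]
ymax 0.13229621135987532
```

>>> jog_arm:
  moves:
    - [0,0,0.025,0]
    - [0,0,0.05,0]
    - [0,0,0.075,0]
    - [0,0,0.095,0]
    - [0,0,0.11,0]
    - [0,0,0.118,0]
    - [0,0,0.124,0]
    - [0,0,0.124,0]
    - [0,0,0.124,0]

```text
clock: 10.5
position: [0.6409, -0.0456, 0.0717]
ee_rot: [2.221, 2.221, 0.001]
force: [0.3, -0.7, -0.6]
width: 0.125
gripper_force: 50.0
```

>>> jog_arm:
  moves:
    - [0,0,0,0]
    - [0,0,0,0]
    - [-0.001,0,0.005,0]
    - [-0.003,0,0.01,0]
    - [-0.004,0,0.015,0]
    - [-0.005,0,0.02,0]
    - [-0.006,0,0.025,0]
    - [-0.007,0,0.03,0]
    - [-0.008,0,0.035,0]
    - [-0.009,0,0.039,0]
    - [-0.009,0,0.041,0]
    - [-0.009,0,0.041,0]
  newtons: 4

```text
clock: 12.0
position: [0.6405, -0.0546, 0.03]
ee_rot: [-2.221, -2.222, 0.0]
force: [0.3, -0.2, -1.3]
width: 0.129
gripper_force: 4.0
```

```bash
python3 lid.py .007 .07
```

```text
{'clock': 12.0, 'joints': [0.2342, 0.7137, -0.3556, 1.6946, 0.3259, 0.7922, -0.2723], 'position': [0.6405, -0.0546, 0.03], 'ee_rot': [-2.2211, -2.2217, 0.0002], 'force': [0.3035, -0.1772, -1.2916], 'width': 0.1288, 'gripper_force': 4.0}
90.01606052977777
scene 0.04 0.06 173 0.0134 [0.609 0.679]
scene 0.06 0.08 161 0.0137 [0.61  0.677]
scene 0.08 0.1 166 0.0137 [0.609 0.678]
scene 0.1 0.12 166 0.0136 [0.609 0.679]
scene 0.12 0.14 90 0.0138 [0.61  0.681]
ymax 0.159335427769547
top 0.04 0.06 143 0.0138 [0.596 0.683]
top 0.06 0.08 139 0.0138 [0.604 0.673]
top 0.08 0.1 135 0.0141 [0.582 0.686]
top 0.1 0.12 140 0.014 [0.603 0.686]
top 0.12 0.14 75 0.0135 [0.605 0.69 ]
top 0.14 0.16 12 0.0081 [0.581 0.69 ]
ymax 0.1799531581575555
```

The lid lies flat on the pad. Release, rise, and look for the lenses again.

>>> jog_arm:
  moves:
    - [0,0,0,0]
    - [0,0,0,0]
    - [0,0,0,0]
    - [0,0,-0.01,0]
    - [0,0,-0.04,0]
    - [0,0,-0.08,0]
    - [0,0,-0.12,0]
    - [-0.02,0,-0.17,0]
    - [-0.02,0,-0.17,0]
  hand: 0.055

```text
clock: 13.22
position: [0.643, -0.0765, 0.2054]
ee_rot: [2.219, 2.214, 0.007]
force: [-0.4, -0.9, -0.1]
width: 0.598
gripper_force: 0.0
```

```bash
cat > lens.py <<'E'
from h import *
st()
for n in('scene','top'):
    d=snap(n,None); w=cloud(d); X,Y,Z=w[...,0],w[...,1],w[...,2]
    m=(Z>.012)&(Z<.045)&(X>.3)&(X<.75)&(Y<-.09)&(Y>-.4)
    num,l,s,ce=cv2.connectedComponentsWithStats(m.astype(np.uint8))
    for k in range(1,num):
        if s[k,4]>40:
            p=w[l==k]; print(n,ce[k].round(),s[k,4],((p.min(0)+p.max(0))/2).round(4),p.max(0)[2].round(4))
    m=(abs(X-.64)<.06)&(abs(Y-.03)<.13)&(Z>.011)&(Z<.0165)
    print(n,'lid',cv2.minAreaRect((w[m][:,:2]*1000).astype(np.float32)),np.median(Z[m]))
E
python3 lens.py
```

```text
{'clock': 13.225, 'joints': [0.304, 0.5301, -0.4118, 1.5354, 0.2296, 1.1155, -0.1594], 'position': [0.643, -0.0765, 0.2054], 'ee_rot': [2.219, 2.2139, 0.0074], 'force': [-0.3515, -0.9102, -0.0519], 'width': 0.5983, 'gripper_force': 0.0}
scene [204. 198.] 154 [ 0.4554 -0.2218  0.0222] 0.0318
scene [209. 227.] 168 [ 0.5416 -0.2462  0.023 ] 0.0338
scene [181. 302.] 82 [ 0.6933 -0.3865  0.0286] 0.045
scene lid ((643.6696166992188, 24.72369384765625), (214.59832763671875, 72.24125671386719), 89.75254821777344) 0.013634098401810037
top [377. 183.] 46 [ 0.6658 -0.3859  0.0291] 0.0442
top [333. 222.] 104 [ 0.5381 -0.2456  0.0245] 0.0332
top [327. 249.] 61 [ 0.4548 -0.2264  0.0252] 0.0332
top lid ((637.8807983398438, 65.7412109375), (86.61341857910156, 173.46478271484375), 7.080542087554932) 0.01367017722698207
```

One lens was knocked to (0.540,-0.246). Now that the carrier is uncovered I'll refine its position and plan the first lens grasp.

Run:
```python
from h import *
for n in('top','scene'):
    d=snap(n); w=cloud(d); x,y,z=carr(w)
    m=(abs(x)<.045)&(abs(y)<.112)&(z>.0115)&(z<.019)
    num,l,s,ce=cv2.connectedComponentsWithStats(m.astype(np.uint8)); k=1+np.argmax(s[1:,4]); p=w[l==k]
    print(n,cv2.minAreaRect((p[:,:2]*1000).astype(np.float32)),np.percentile(x[l==k],[1,99]),np.percentile(y[l==k],[1,99]),np.median(p[:,2]))
    m2=(abs(x)<.019)&(abs(y)<.1)&(z<.0115)&(z>.003)
    # bay floors per bay
    for yb in(-.072,-.024,.024,.072):
        q=(abs(x)<.028)&(abs(y-yb)<.024)&(z<.011)&(z>.004)
        if q.sum()>10: print('bay',yb,q.sum(),np.round([np.mean(np.percentile(x[q],[3,97])),np.mean(np.percentile(y[q],[3,97]))],4),np.median(z[q]).round(4))
    np.savez('car_'+n,w=w,c=d['color'])
to(.540,-.2457,.12,66)
```

```text
top ((463.2344055175781, 179.399658203125), (55.329627990722656, 68.5526123046875), 10.229779243469238) [-0.02920112  0.02588917] [0.03649417 0.09952347] 0.014652743466526726
bay -0.072 155 [-0.0003 -0.0714] 0.0082
bay -0.024 148 [ 0.001 -0.024] 0.0082
bay 0.024 151 [-0.0015  0.0243] 0.0078
bay 0.072 144 [-0.0013  0.0729] 0.0083
scene ((474.77740478515625, 139.95851135253906), (60.29465103149414, 147.6063690185547), 9.287982940673828) [-0.02534332  0.03250766] [-0.04403611  0.09962442] 0.014414414096018983
bay -0.072 29 [ 0.0139 -0.0786] 0.0074
bay -0.024 133 [ 0.0004 -0.0209] 0.0077
bay 0.024 160 [-0.0018  0.0261] 0.0077
bay 0.072 141 [-0.0008  0.0751] 0.0083
to (0.54, -0.2457, 0.12, 66) -> [-0.1714, -0.0998, 0.0794] 0.4196
```

>>> jog_arm:
  moves:
    - [-0.0571,-0.0333,0,0.14]
    - [-0.1142,-0.0665,0.02,0.28]
    - [-0.1714,-0.0998,0.05,0.4196]
    - [-0.1714,-0.0998,0.079,0.4196]
    - [-0.1714,-0.0998,0.079,0.4196]
    - [-0.1714,-0.0998,0.079,0.4196]
    - [-0.1714,-0.0998,0.079,0.4196]
    - [-0.1714,-0.0998,0.079,0.4196]
  newtons: 10

```text
clock: 14.42
position: [0.5419, -0.2452, 0.1222]
ee_rot: [2.633, 1.712, 0.002]
force: [-0.8, 0.5, 0.5]
width: 0.6
gripper_force: 0.0
```

Run:
```python
from h import *
st();print(theta());to(.540,-.2457,.023,66)
```

```text
{'clock': 14.425, 'joints': [0.5368, 0.5219, -0.2872, 1.763, 0.1838, 0.8811, -0.2489], 'position': [0.5419, -0.2452, 0.1222], 'ee_rot': [2.6327, 1.712, 0.002], 'force': [-0.8038, 0.52, 0.5103], 'width': 0.6002, 'gripper_force': 0.0}
66.07076391522565
to (0.54, -0.2457, 0.023, 66) -> [-0.0013, -0.0017, 0.0992] 0.0012
```

>>> jog_arm:
  moves:
    - [-0.001,-0.0015,0.03,0]
    - [-0.001,-0.0015,0.06,0]
    - [-0.001,-0.0015,0.08,0]
    - [-0.001,-0.0015,0.0985,0]
    - [-0.001,-0.0015,0.0985,0]
    - [-0.001,-0.0015,0.0985,0]

```text
clock: 15.18
position: [0.5396, -0.2464, 0.0234]
ee_rot: [2.634, 1.71, 0.001]
force: [0.0, 0.4, -0.4]
width: 0.6
gripper_force: 0.0
```

>>> jog_arm:
  moves:
    - [0,0,0,0]
    - [0,0,0,0]
    - [0,0,0,0]
    - [0,0,0,0]
    - [0,0,0,0]
  hand: 0.02
  newtons: 10

```text
clock: 15.8
position: [0.5392, -0.2466, 0.0231]
ee_rot: [2.635, 1.71, 0.0]
force: [-1.8, -0.7, 6.5]
width: 0.386
gripper_force: 10.0
```

>>> jog_arm:
  moves:
    - [0,0,-0.015,0]
    - [0,0,-0.035,0]
    - [0,0,-0.06,0]
    - [0,0,-0.085,0]
    - [0,0,-0.085,0]
    - [0,0,-0.085,0]

```text
clock: 16.55
position: [0.5385, -0.2463, 0.1073]
ee_rot: [-2.635, -1.71, 0.001]
force: [0.4, -0.1, 0.1]
width: 0.385
gripper_force: 10.0
```

```bash
cat >> h.py <<'E'
def bay(y,x=-.001):
    c,s=np.cos(YA),np.sin(YA); return C0+np.array([c*x-s*y,s*x+c*y])
E
python3 - <<'E'
from h import *
st();print(theta()); b=bay(.024); print(b); to(b[0],b[1],.11,100)
E
```

```text
{'clock': 16.55, 'joints': [0.5381, 0.5373, -0.284, 1.7806, 0.1919, 0.8512, -0.2545], 'position': [0.5385, -0.2463, 0.1073], 'ee_rot': [-2.635, -1.7101, 0.0006], 'force': [0.3846, -0.1225, 0.1432], 'width': 0.3854, 'gripper_force': 9.9999}
65.96659705363415
[0.47138859 0.13647069]
to (np.float64(0.47138859226713936), np.float64(0.13647069472743517), 0.11, 100) -> [0.3223, -0.2172, -0.0026] -0.594
```

>>> jog_arm:
  moves:
    - [0.04,-0.027,-0.002,-0.075]
    - [0.08,-0.054,-0.002,-0.15]
    - [0.12,-0.081,-0.002,-0.22]
    - [0.16,-0.108,-0.002,-0.3]
    - [0.2,-0.135,-0.002,-0.37]
    - [0.24,-0.162,-0.002,-0.45]
    - [0.28,-0.189,-0.002,-0.52]
    - [0.3223,-0.2172,-0.0026,-0.594]
    - [0.3223,-0.2172,-0.0026,-0.594]
    - [0.3223,-0.2172,-0.0026,-0.594]
    - [0.3223,-0.2172,-0.0026,-0.594]
    - [0.3223,-0.2172,-0.0026,-0.594]

```text
clock: 18.05
position: [0.472, 0.1353, 0.11]
ee_rot: [2.022, 2.405, -0.001]
force: [-0.5, -0.4, -1.0]
width: 0.388
gripper_force: 10.0
```

Run:
```python
from h import *
s=st();print(theta())
d=snap('scene'); w=cloud(d); hsv=cv2.cvtColor(d['color'],cv2.COLOR_RGB2HSV).astype(int)
Rm=R.from_rotvec(np.ravel(d['rvec'])).as_matrix(); c=Rm@s['position']+np.ravel(d['tvec'])
u,v=int(d['fx']*c[0]/c[2]+d['cx']),int(d['fy']*c[1]/c[2]+d['cy']); print(u,v)
x,y,z=carr(w); m=(hsv[...,0]<22)&(hsv[...,1]>160)&(z>.08)&(z<.15)&(abs(x)<.05)&(abs(y-.024)<.05)
print(m.sum(), [np.median(q[m]).round(4) for q in(x,y,z)] if m.any() else '')
cv2.imwrite('pics/hold.png',cv2.resize(d['color'][v-60:v+60,u-80:u+80,::-1],(640,480)))
b=bay(.024); to(b[0],b[1],.03,99.9)
```

```text
{'clock': 18.05, 'joints': [0.0023, 0.4295, -0.5063, 2.0099, 0.2938, 0.7731, -0.5054], 'position': [0.472, 0.1353, 0.11], 'ee_rot': [2.0217, 2.4046, -0.0009], 'force': [-0.4678, -0.3734, -0.9612], 'width': 0.3885, 'gripper_force': 9.9998}
99.88847964259965
326 128
33 [np.float64(0.0015), np.float64(0.0162), np.float64(0.113)]
to (np.float64(0.47138859226713936), np.float64(0.13647069472743517), 0.03, 99.9) -> [0.0011, -0.0005, 0.0801] 0.0001
```

View pics/hold.png

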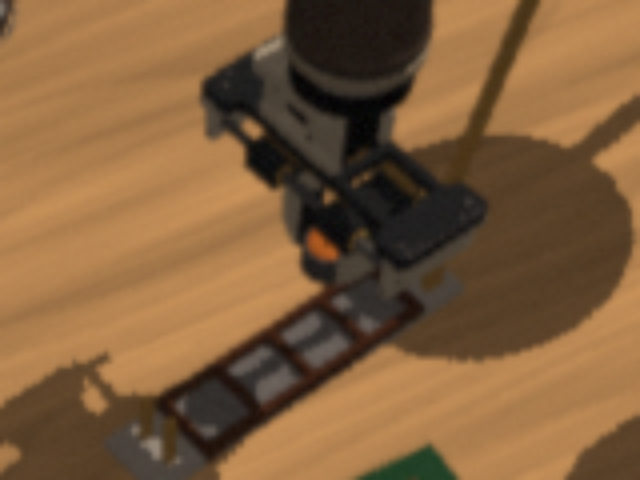

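The lens hangs between the fingers at (322,258) in the crop. I'll measure its offset along the carrier's y.

Run:
```python
from h import *
for n in ('scene',):
    d=snap(n); x,y,z=carr(cloud(d))
    for zz in np.arange(.08,.13,.005):
        m=(z>zz)&(z<zz+.005)&(abs(x)<.016)&(abs(y-.024)<.05)
        if m.sum()>3: print(zz.round(3),m.sum(),np.percentile(y[m],[2,50,98]).round(4))
    m=(z>.085)&(z<.112)&(abs(x)<.012)&(abs(y-.01)<.025); pts=np.c_[x[m],y[m]]
    from scipy.optimize import least_squares
    r=least_squares(lambda p:np.hypot(pts[:,0]-p[0],pts[:,1]-p[1])-.018,[0,.024],loss='soft_l1',f_scale=.001); print(m.sum(),r.x)
```

```text
0.09 13 [0.0052 0.0078 0.0121]
0.095 8 [0.0064 0.0098 0.0137]
0.1 7 [0.0034 0.0075 0.0115]
0.105 19 [0.0045 0.0137 0.0246]
0.11 45 [0.005  0.0151 0.0237]
0.115 5 [0.0091 0.0134 0.0145]
53 [0.00366908 0.02554132]
```

>>> jog_arm:
  moves:
    - [0,0,0.02,0]
    - [0,-0.0005,0.04,0]
    - [0,-0.0005,0.055,0]
    - [0,-0.0005,0.065,0]
    - [0,-0.0005,0.073,0]
    - [0,-0.0005,0.078,0]
    - [0,-0.0005,0.081,0]
    - [0,-0.0005,0.081,0]
    - [0,-0.0005,0.081,0]

```text
clock: 19.27
position: [0.4715, 0.1364, 0.0295]
ee_rot: [2.019, 2.406, 0.0]
force: [0.8, 0.4, -1.2]
width: 0.387
gripper_force: 10.0
```

>>> jog_arm:
  moves:
    - [0,0,0,0]
    - [0,0,0,0]
    - [0,0,0,0]
    - [0,0,0,0]
    - [0,0,-0.02,0]
    - [0,0,-0.05,0]
    - [0,0,-0.09,0]
    - [0,0,-0.12,0]
    - [0,0,-0.12,0]
  hand: 0.055

```text
clock: 20.4
position: [0.4727, 0.1369, 0.1513]
ee_rot: [2.018, 2.404, 0.005]
force: [-0.3, 0.6, -0.1]
width: 0.601
gripper_force: 0.0
```

```bash
cat > chk.py <<'E'
from h import *
for n in('scene','top'):
    d=snap(n); x,y,z=carr(cloud(d)); hsv=cv2.cvtColor(d['color'],cv2.COLOR_RGB2HSV).astype(int)
    for yb in(-.072,-.024,.024,.072):
        m=(abs(x)<.025)&(abs(y-yb)<.023)&(z>.0185)&(z<.04)
        if m.sum()>15: print(n,'bay',yb,m.sum(),np.mean(np.percentile(x[m],[3,97])).round(4),np.mean(np.percentile(y[m],[3,97])).round(4),np.percentile(z[m],[50,95]).round(4))
E
python3 lens.py; python3 chk.py
python3 -c "
from h import *
to(.4552,-.2215,.16,64)"
```

```text
{'clock': 20.4, 'joints': [0.0316, 0.3735, -0.5383, 1.9675, 0.2505, 0.8609, -0.466], 'position': [0.4727, 0.1369, 0.1513], 'ee_rot': [2.018, 2.4045, 0.0055], 'force': [-0.2714, 0.5717, -0.0882], 'width': 0.6013, 'gripper_force': 0.0}
scene [204. 198.] 153 [ 0.4567 -0.2217  0.0219] 0.0314
scene [181. 302.] 83 [ 0.6947 -0.3865  0.0285] 0.0449
scene lid ((644.0114135742188, 23.69036865234375), (215.00831604003906, 73.67139434814453), 89.57949829101562) 0.013619288510946018
top [377. 182.] 56 [ 0.6688 -0.3862  0.0292] 0.045
top [325. 250.] 107 [ 0.4531 -0.2206  0.0252] 0.034
top lid ((640.493896484375, 40.239906311035156), (92.65542602539062, 245.65614318847656), 6.086710453033447) 0.013809883562641805
scene bay 0.024 134 0.0037 0.024 [0.0291 0.0342]
top bay 0.024 28 -0.0019 0.0103 [0.0291 0.0356]
to (0.4552, -0.2215, 0.16, 64) -> [-0.3494, -0.0774, -0.0115] 0.6284
```

The first lens looks seated. On to the second.

>>> jog_arm:
  moves:
    - [-0.05,-0.011,-0.01,0.09]
    - [-0.1,-0.022,-0.01,0.18]
    - [-0.15,-0.033,-0.01,0.27]
    - [-0.2,-0.044,-0.01,0.36]
    - [-0.25,-0.055,0,0.45]
    - [-0.3,-0.066,0.02,0.54]
    - [-0.3494,-0.0774,0.04,0.6284]
    - [-0.3494,-0.0774,0.05,0.6284]
    - [-0.3494,-0.0774,0.05,0.6284]
    - [-0.3494,-0.0774,0.05,0.6284]
    - [-0.3494,-0.0774,0.05,0.6284]

```text
clock: 21.98
position: [0.4564, -0.2202, 0.0997]
ee_rot: [2.662, 1.667, 0.001]
force: [-0.4, 0.1, -0.1]
width: 0.599
gripper_force: 0.0
```

Run:
```python
from h import *
st();print(theta());to(.455,-.2213,.0235,64)
w=cloud(snap('scene')); X,Y,Z=np.moveaxis(w,-1,0); m=(Z>.012)&(Z<.04)&(abs(X-.455)<.06)&(abs(Y+.22)<.06); print(m.sum(),w[m].min(0),w[m].max(0))
```

```text
{'clock': 21.975, 'joints': [0.5507, 0.4309, -0.2699, 1.998, 0.167, 0.7325, -0.2719], 'position': [0.4564, -0.2202, 0.0997], 'ee_rot': [2.662, 1.6673, 0.0011], 'force': [-0.4267, 0.108, -0.1152], 'width': 0.5989, 'gripper_force': 0.0}
64.11887257894108
to (0.455, -0.2213, 0.0235, 64) -> [-0.0016, -0.0009, 0.0762] 0.0021
78 [ 0.45415282 -0.23913404  0.01210228] [ 0.4756891  -0.20675442  0.02824549]
```

>>> jog_arm:
  moves:
    - [-0.0015,-0.001,0.025,0]
    - [-0.0015,-0.001,0.05,0]
    - [-0.0015,-0.001,0.065,0]
    - [-0.0015,-0.001,0.076,0]
    - [-0.0015,-0.001,0.076,0]
    - [-0.0015,-0.001,0.076,0]

```text
clock: 22.78
position: [0.4547, -0.2222, 0.0238]
ee_rot: [2.664, 1.664, 0.001]
force: [-0.2, 0.4, -0.5]
width: 0.597
gripper_force: 0.0
```

>>> jog_arm:
  moves:
    - [0,0,0,0]
    - [0,0,0,0]
    - [0,0,0,0]
    - [0,0,0,0]
    - [0,0,0,0]
  hand: 0.02
  newtons: 10

```text
clock: 23.4
position: [0.4545, -0.2222, 0.0235]
ee_rot: [2.664, 1.664, 0.0]
force: [0.1, 0.3, 5.8]
width: 0.386
gripper_force: 10.0
```

>>> jog_arm:
  moves:
    - [0,0,-0.015,0]
    - [0,0,-0.035,0]
    - [0,0,-0.06,0]
    - [0,0,-0.085,0]
    - [0,0,-0.085,0]
    - [0,0,-0.085,0]

```text
clock: 24.15
position: [0.4539, -0.222, 0.1081]
ee_rot: [-2.664, -1.665, 0.0]
force: [0.5, 0.7, -1.0]
width: 0.386
gripper_force: 10.0
```

Run:
```python
from h import *
st();print(theta()); b=bay(-.072); print(b); to(b[0],b[1],.11,100)
```

```text
{'clock': 24.15, 'joints': [0.5606, 0.4177, -0.2753, 1.9928, 0.1622, 0.752, -0.2649], 'position': [0.4539, -0.222, 0.1081], 'ee_rot': [-2.6641, -1.6646, 0.0004], 'force': [0.4632, 0.7494, -1.0169], 'width': 0.3857, 'gripper_force': 9.9999}
63.99646544235799
[0.48789379 0.0419002 ]
to (np.float64(0.4878937858939627), np.float64(0.04190019941657688), 0.11, 100) -> [0.2521, -0.0852, -0.0019] -0.6284
```

>>> jog_arm:
  moves:
    - [0.036,-0.012,-0.002,-0.09]
    - [0.072,-0.024,-0.002,-0.18]
    - [0.108,-0.036,-0.002,-0.27]
    - [0.144,-0.048,-0.002,-0.36]
    - [0.18,-0.06,-0.002,-0.45]
    - [0.216,-0.072,-0.002,-0.54]
    - [0.2521,-0.0852,-0.002,-0.6284]
    - [0.2521,-0.0852,-0.002,-0.6284]
    - [0.2521,-0.0852,-0.002,-0.6284]
    - [0.2521,-0.0852,-0.002,-0.6284]
    - [0.2521,-0.0852,-0.002,-0.6284]

```text
clock: 25.52
position: [0.4881, 0.0408, 0.1101]
ee_rot: [2.021, 2.405, -0.001]
force: [0.3, -0.8, -1.2]
width: 0.388
gripper_force: 10.0
```

Run:
```python
from h import *
s=st(); print(theta(), carr(s['position']))
d=snap('scene'); x,y,z=carr(cloud(d))
for zz in np.arange(.085,.12,.005):
    m=(z>zz)&(z<zz+.005)&(abs(x)<.016)&(abs(y+.072)<.05)
    if m.sum()>3: print(zz.round(3),m.sum(),np.percentile(y[m],[2,50,98]).round(4))
b=bay(-.072); to(b[0],b[1],.0295,99.9)
```

```text
{'clock': 25.525, 'joints': [0.1789, 0.423, -0.4804, 2.0142, 0.2773, 0.7675, -0.2942], 'position': [0.4881, 0.0408, 0.1101], 'ee_rot': [2.0215, 2.4048, -0.0009], 'force': [0.3125, -0.798, -1.2169], 'width': 0.3885, 'gripper_force': 9.9999}
99.89755034492862 (np.float64(-0.001001250025832904), np.float64(-0.0731475071932593), array(0.11006563))
0.085 4 [-0.0881 -0.084  -0.0817]
0.09 7 [-0.09   -0.0872 -0.0845]
0.095 10 [-0.0931 -0.0893 -0.0824]
0.1 9 [-0.091  -0.0886 -0.0853]
0.105 18 [-0.09   -0.084  -0.0775]
0.11 28 [-0.0919 -0.0839 -0.0783]
0.115 5 [-0.0885 -0.0826 -0.0799]
to (np.float64(0.4878937858939627), np.float64(0.04190019941657688), 0.0295, 99.9) -> [0.001, -0.0001, 0.0807] 0.0003
```

>>> jog_arm:
  moves:
    - [0,0,0.02,0]
    - [0,0,0.04,0]
    - [0,0,0.055,0]
    - [0,0,0.065,0]
    - [0,0,0.073,0]
    - [0,0,0.078,0]
    - [0,0,0.081,0]
    - [0,0,0.081,0]
    - [0,0,0.081,0]

```text
clock: 26.7
position: [0.4884, 0.0419, 0.0295]
ee_rot: [2.019, 2.406, 0.0]
force: [0.2, 0.5, -0.3]
width: 0.386
gripper_force: 10.0
```

>>> jog_arm:
  moves:
    - [0,0,0,0]
    - [0,0,0,0]
    - [0,0,0,0]
    - [0,0,0,0]
    - [0,0,-0.02,0]
    - [0,0,-0.05,0]
    - [0,0,-0.09,0]
    - [0,0,-0.13,0]
    - [0,-0.1,-0.15,0]
    - [0,-0.1,-0.15,0]
    - [0,-0.1,-0.15,0]
    - [0,-0.1,-0.15,0]
  hand: 0.055

```text
clock: 28.2
position: [0.3905, 0.0245, 0.1795]
ee_rot: [2.019, 2.406, 0.001]
force: [-0.1, -0.1, -0.3]
width: 0.601
gripper_force: 0.0
```

```bash
python3 chk.py
python3 - <<'E'
from h import *
st()
d=snap('scene'); cv2.imwrite('pics/set.png',cv2.resize(d['color'][90:270,160:400,::-1],(800,600)))
for n in('top','scene'):
    d=snap(n); w=cloud(d); x,y,z=carr(w)
    hsv=cv2.cvtColor(d['color'],cv2.COLOR_RGB2HSV).astype(int)
    m=((hsv[...,0]<6)|(hsv[...,0]>174))&(hsv[...,1]>150)&(z>.1)&(abs(y-.2)<.1)
    print(n,'knob',m.sum(),[np.median(q[m]).round(4) for q in(x,y,z)])
E
```

```text
scene bay -0.072 138 0.0041 -0.0728 [0.0293 0.0336]
scene bay 0.024 139 0.0028 0.0232 [0.0291 0.0338]
top bay -0.072 37 0.0132 -0.0696 [0.0293 0.0346]
top bay 0.024 118 -0.0021 0.0236 [0.0297 0.0353]
{'clock': 28.3, 'joints': [0.3075, 0.1751, -0.5645, 2.1433, 0.1234, 0.8532, -0.1566], 'position': [0.3907, 0.0248, 0.1792], 'ee_rot': [-2.0191, -2.4068, -0.0011], 'force': [-0.3849, 0.7182, -0.2533], 'width': 0.6002, 'gripper_force': 0.0}
top knob 32 [np.float64(-0.0024), np.float64(0.1928), np.float64(0.2954)]
scene knob 47 [np.float64(0.0074), np.float64(0.1877), np.float64(0.2908)]
```

View pics/set.png

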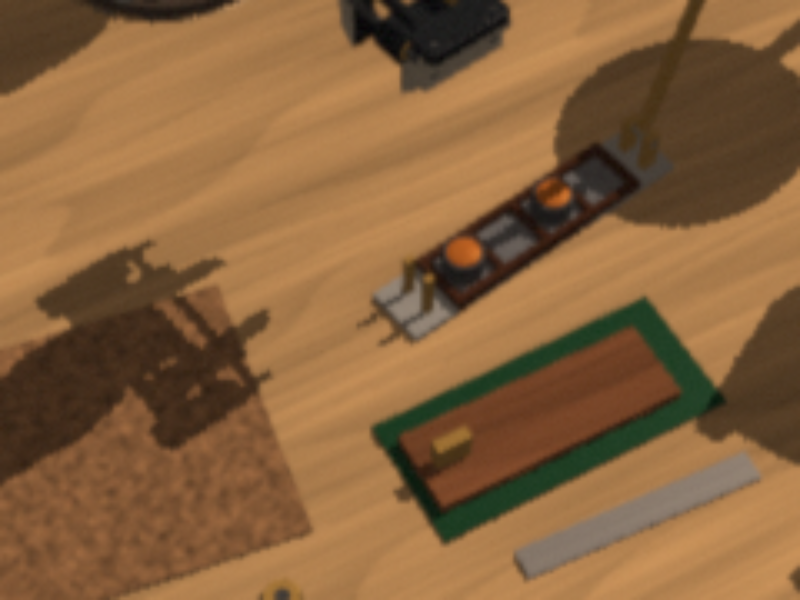

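Both lenses sit flat in bays 0 and 2, the mat is empty, and the lid lies on the pad. Next I'll move above the knob.

Run:
```python
from h import *
b=bay(.194,0); print(b); to(b[0],b[1],.39,99.9)
```

```text
[0.44314575 0.30411121]
to (np.float64(0.4431457545457945), np.float64(0.30411120927402613), 0.39, 99.9) -> [0.266, 0.1006, -0.2109] 0.0021
```

>>> jog_arm:
  moves:
    - [0,0,-0.06,0]
    - [0,0.02,-0.12,0]
    - [0,0.05,-0.18,0]
    - [0,0.08,-0.211,0]
    - [0.05,0.1,-0.211,0]
    - [0.1,0.1,-0.211,0]
    - [0.15,0.1,-0.211,0]
    - [0.2,0.1,-0.211,0]
    - [0.25,0.1,-0.211,0]
    - [0.266,0.1,-0.211,0.002]
    - [0.266,0.1,-0.211,0.002]
    - [0.266,0.1,-0.211,0.002]
    - [0.266,0.1,-0.211,0.002]

```text
clock: 30.08
position: [0.4428, 0.3023, 0.3902]
ee_rot: [2.024, 2.401, -0.0]
force: [-0.3, 0.1, 0.2]
width: 0.6
gripper_force: 0.0
```

Run:
```python
from h import *
s=st(); print(theta(),carr(s['position']))
d=snap('scene'); x,y,z=carr(cloud(d)); hsv=cv2.cvtColor(d['color'],cv2.COLOR_RGB2HSV).astype(int)
m=((hsv[...,0]<6)|(hsv[...,0]>174))&(hsv[...,1]>150)&(z>.1)&(abs(y-.2)<.1)
print('knob',m.sum(),[np.median(q[m]).round(4) for q in(x,y,z)])
b=bay(.194,0); to(b[0],b[1],.282,99.9)
```

```text
{'clock': 30.075, 'joints': [-0.1487, 0.2828, -0.7251, 1.4875, 0.1884, 1.4425, -0.7082], 'position': [0.4428, 0.3023, 0.3902], 'ee_rot': [2.0244, 2.4014, -0.0004], 'force': [-0.3252, 0.0764, 0.2281], 'width': 0.6, 'gripper_force': 0.0}
99.73966037577034 (np.float64(-0.0006256046248641414), np.float64(0.19222371034362562), array(0.39021916))
knob 50 [np.float64(0.009), np.float64(0.1879), np.float64(0.2914)]
to (np.float64(0.4431457545457945), np.float64(0.30411120927402613), 0.282, 99.9) -> [0.0016, 0.0007, 0.1083] -0.0025
```

>>> jog_arm:
  moves:
    - [0.0015,0.0005,0.03,0]
    - [0.0015,0.0005,0.06,0]
    - [0.0015,0.0005,0.085,0]
    - [0.0015,0.0005,0.1,0]
    - [0.0015,0.0005,0.108,0]
    - [0.0015,0.0005,0.108,0]
    - [0.0015,0.0005,0.108,0]

```text
clock: 31.0
position: [0.4425, 0.3057, 0.283]
ee_rot: [2.022, 2.404, 0.002]
force: [0.1, -0.0, 0.0]
width: 0.598
gripper_force: 0.0
```

>>> jog_arm:
  moves:
    - [0,0,0,0]
    - [0,0,0,0]
    - [0,0,0,0]
    - [0,0,0,0]
    - [0,0,0,0]
  hand: 0
  newtons: 15

```text
clock: 31.62
position: [0.4419, 0.3054, 0.2822]
ee_rot: [-2.021, -2.405, 0.001]
force: [-2.3, -1.0, 1.0]
width: 0.184
gripper_force: 15.0
```

Run:
```python
from h import *
s=st(); x,y,z=carr(s['position']); print(x,y,z,theta())
a0=np.pi-np.arccos((y-.122)/.264); print(a0)
for a in np.arange(1.85,-.01,-.075): print(round(a,3), np.round([.122-.264*np.cos(a)-y, -(.036+.264*np.sin(a)-.008-z)],3).tolist(),end=' ')
```

```text
{'clock': 31.625, 'joints': [-0.1623, 0.3453, -0.7163, 1.6776, 0.2397, 1.2092, -0.762], 'position': [0.4419, 0.3054, 0.2822], 'ee_rot': [-2.0213, -2.4048, 0.0007], 'force': [-2.2813, -0.9803, 0.9997], 'width': 0.1844, 'gripper_force': 15.0001}
-0.0010163649861258742 0.19546454255404436 0.28223016268144124 99.90463651292583
1.8527938041050316
1.85 [-0.001, 0.0] 1.775 [-0.02, -0.004] 1.7 [-0.039, -0.008] 1.625 [-0.059, -0.009] 1.55 [-0.079, -0.01] 1.475 [-0.099, -0.009] 1.4 [-0.118, -0.006] 1.325 [-0.138, -0.002] 1.25 [-0.157, 0.004] 1.175 [-0.175, 0.011] 1.1 [-0.193, 0.019] 1.025 [-0.211, 0.029] 0.95 [-0.227, 0.039] 0.875 [-0.243, 0.052] 0.8 [-0.257, 0.065] 0.725 [-0.271, 0.079] 0.65 [-0.284, 0.094] 0.575 [-0.295, 0.111] 0.5 [-0.305, 0.128] 0.425 [-0.314, 0.145] 0.35 [-0.321, 0.164] 0.275 [-0.328, 0.183] 0.2 [-0.332, 0.202] 0.125 [-0.335, 0.221] 0.05 [-0.337, 0.241]
```

Width 17 mm, so the knob is held. I'll swing it along the arc.

>>> jog_arm:
  moves:
    - [-0.01,0,-0.002,0]
    - [-0.02,0,-0.004,0]
    - [-0.039,0,-0.008,0]
    - [-0.059,0,-0.009,0]
    - [-0.079,0,-0.01,0]
    - [-0.099,0,-0.009,0]
    - [-0.118,0,-0.006,0]
    - [-0.138,0,-0.002,0]
    - [-0.157,0,0.004,0]
    - [-0.175,0,0.011,0]
    - [-0.193,0,0.019,0]
    - [-0.193,0,0.019,0]

```text
clock: 33.12
position: [0.4763, 0.113, 0.2625]
ee_rot: [2.025, 2.401, -0.0]
force: [2.9, -2.1, 2.2]
width: 0.176
gripper_force: 15.0
```

Run:
```python
from h import *
s=st(); x,y,z=carr(s['position']); print(x,y,z,theta(),'r',np.hypot(y-.122,z+.008-.036))
w=cloud(snap('scene'));
for a in (.95,.8,.65,.5,.35,.2,.1,0,-.01): print(round(a,3), np.round([.122-.264*np.cos(a)-y, -(.036+.264*np.sin(a)-.008-z)],3).tolist(),end=' ')
```

```text
{'clock': 33.125, 'joints': [0.1945, 0.2628, -0.6557, 1.8168, 0.1777, 1.1208, -0.3525], 'position': [0.4763, 0.113, 0.2625], 'ee_rot': [2.0245, 2.4012, -0.0002], 'force': [2.9161, -2.1133, 2.212], 'width': 0.1765, 'gripper_force': 15.0001}
-0.0001857409257204875 -5.2360159577491554e-06 0.2625385303356236 99.72967108589472 r 0.2643739772127805
0.95 [-0.032, 0.02] 0.8 [-0.062, 0.045] 0.65 [-0.088, 0.075] 0.5 [-0.11, 0.108] 0.35 [-0.126, 0.144] 0.2 [-0.137, 0.182] 0.1 [-0.141, 0.208] 0 [-0.142, 0.235] -0.01 [-0.142, 0.237]
```

>>> jog_arm:
  moves:
    - [-0.017,0,0.01,0]
    - [-0.032,0,0.02,0]
    - [-0.047,0,0.032,0]
    - [-0.062,0,0.045,0]
    - [-0.075,0,0.06,0]
    - [-0.088,0,0.075,0]
    - [-0.099,0,0.091,0]
    - [-0.11,0,0.108,0]
    - [-0.118,0,0.126,0]
    - [-0.126,0,0.144,0]
    - [-0.132,0,0.163,0]
    - [-0.137,0,0.182,0]
    - [-0.139,0,0.195,0]
    - [-0.141,0,0.208,0]
    - [-0.141,0,0.208,0]

```text
clock: 35.05
position: [0.5009, -0.0237, 0.0545]
ee_rot: [2.021, 2.404, 0.003]
force: [6.9, -2.1, -0.2]
width: 0.181
gripper_force: 15.0
```

Run:
```python
from h import *
s=st(); x,y,z=carr(s['position']); print(x,y,z,theta(),'r',np.hypot(y-.122,z+.008-.036))
d=snap('scene'); cv2.imwrite('pics/bar.png',cv2.resize(d['color'][90:240,220:420,::-1],(800,600)))
```

```text
{'clock': 35.05, 'joints': [0.3093, 0.5306, -0.4914, 2.0327, 0.3944, 0.6681, -0.2658], 'position': [0.5009, -0.0237, 0.0545], 'ee_rot': [2.021, 2.4043, 0.003], 'force': [6.9175, -2.0905, -0.2448], 'width': 0.1809, 'gripper_force': 14.9999}
0.0005390219654617112 -0.13882869516472687 0.05445344092741968 99.89953689936249 r 0.2621667270235384
```

View pics/bar.png

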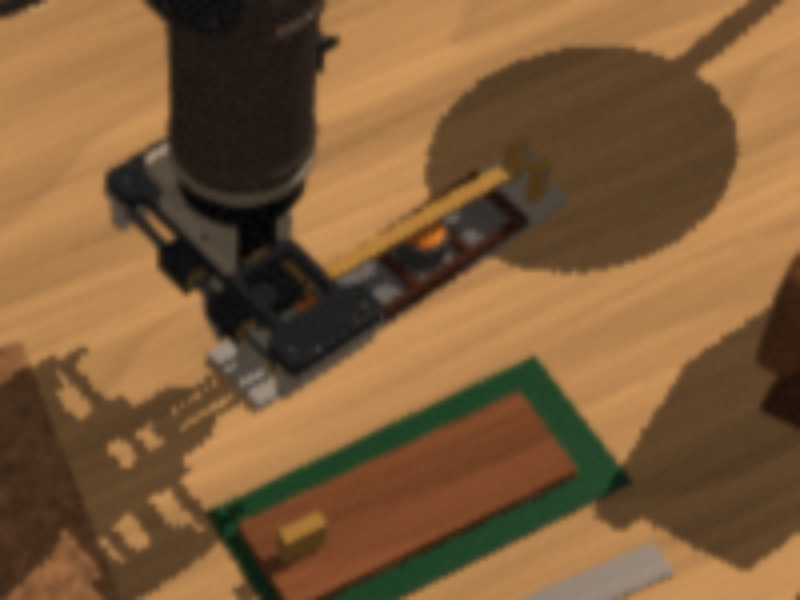

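>>> jog_arm:
  moves:
    - [-0.001,0.0005,0.005,0]
    - [-0.002,0.001,0.01,0]
    - [-0.003,0.001,0.015,0]
    - [-0.003,0.001,0.02,0]
    - [-0.003,0.001,0.025,0]
    - [-0.003,0.001,0.0285,0]
    - [-0.003,0.001,0.0285,0]
    - [-0.003,0.001,0.0285,0]

```text
clock: 36.1
position: [0.5013, -0.0255, 0.0265]
ee_rot: [-2.02, -2.405, -0.002]
force: [4.9, 4.0, -0.7]
width: 0.179
gripper_force: 15.0
```

```bash
cat > bar.py <<'E'
from h import *
s=st(); print(carr(s['position']))
for n in('scene','top'):
    d=snap(n); x,y,z=carr(cloud(d))
    hsv=cv2.cvtColor(d['color'],cv2.COLOR_RGB2HSV).astype(int)
    for a,b in((-.155,-.13),(-.11,-.09),(-.05,-.03),(-.01,.01),(.045,.055),(.06,.09)):
        m=(abs(x)<.006)&(y>a)&(y<b)&(z>.0355)&(z<.09)
        if m.sum()>2: print(n,a,m.sum(),np.percentile(z[m],[25,50,75]).round(4))
E
python3 bar.py
```

```text
{'clock': 36.1, 'joints': [0.2873, 0.5748, -0.4604, 2.0493, 0.4327, 0.6106, -0.2951], 'position': [0.5013, -0.0255, 0.0265], 'ee_rot': [-2.0201, -2.4054, -0.0019], 'force': [4.8674, 4.0236, -0.73], 'width': 0.1789, 'gripper_force': 14.9999}
(np.float64(0.0005929442342662364), np.float64(-0.14064734259484823), array(0.02650158))
scene -0.05 15 [0.0374 0.038  0.039 ]
scene -0.01 21 [0.0371 0.0379 0.0406]
scene 0.045 10 [0.0373 0.0383 0.0391]
scene 0.06 22 [0.0368 0.0388 0.0397]
top -0.05 16 [0.0371 0.038  0.0409]
top -0.01 17 [0.0385 0.0393 0.0398]
top 0.045 12 [0.0377 0.0387 0.0417]
top 0.06 28 [0.037  0.0384 0.0418]
```

The bar is level. I'll press a little more to reach the stop, then release.

>>> jog_arm:
  moves:
    - [0,0,0.002,0]
    - [0,0,0.004,0]
    - [0,0,0.004,0]
    - [0,0,0.004,0]

```text
clock: 36.7
position: [0.5015, -0.0257, 0.0234]
ee_rot: [2.02, 2.405, 0.002]
force: [1.3, 2.9, 13.2]
width: 0.179
gripper_force: 15.0
```

>>> jog_arm:
  moves:
    - [0,0,0,0]
    - [0,0,0,0]
    - [0,0,0,0]
    - [0,0,0,0]
    - [0,0,0,0]
    - [0,0,-0.03,0]
    - [0,0,-0.07,0]
    - [0,0,-0.12,0]
    - [0,-0.08,-0.16,0]
    - [0,-0.12,-0.16,0]
    - [0,-0.12,-0.16,0]
    - [0,-0.12,-0.16,0]
  hand: 0.05

```text
clock: 38.2
position: [0.3832, -0.0474, 0.1831]
ee_rot: [2.022, 2.403, 0.001]
force: [-0.7, 0.5, 0.6]
width: 0.55
gripper_force: 0.0
```

```bash
python3 bar.py; python3 lens.py | grep lid
python3 - <<'E'
from h import *
d=snap('scene'); cv2.imwrite('pics/end.png',cv2.resize(d['color'][90:270,160:400,::-1],(800,600)))
x,y,z=carr(cloud(d))
for a in np.arange(-.16,.1,.02):
    m=(abs(x)<.012)&(y>a)&(y<a+.02)&(z>.031)&(z<.06); print(a.round(2),m.sum(),np.percentile(z[m],[50,90]).round(4) if m.any() else '',end=';')
E
```

```text
{'clock': 38.2, 'joints': [0.5624, 0.1693, -0.6391, 2.1449, 0.1337, 0.8634, 0.015], 'position': [0.3832, -0.0474, 0.1831], 'ee_rot': [2.0216, 2.4027, 0.0006], 'force': [-0.7294, 0.4677, 0.579], 'width': 0.5498, 'gripper_force': 0.0}
(np.float64(-0.11945125470729756), np.float64(-0.141966457099033), array(0.18312474))
scene -0.155 21 [0.0388 0.0421 0.0441]
scene -0.11 16 [0.0377 0.0385 0.0396]
scene -0.05 16 [0.0369 0.0379 0.0387]
scene -0.01 18 [0.0375 0.0386 0.0398]
scene 0.045 8 [0.0374 0.0382 0.0391]
scene 0.06 27 [0.038  0.0394 0.0403]
top -0.155 25 [0.0401 0.042  0.0434]
top -0.11 18 [0.038  0.04   0.0421]
top -0.05 20 [0.0371 0.0396 0.0426]
top -0.01 17 [0.0369 0.0378 0.0392]
top 0.045 9 [0.037  0.0384 0.042 ]
top 0.06 27 [0.0373 0.0398 0.0408]
scene lid ((645.6673583984375, 24.3585205078125), (76.11685180664062, 215.12716674804688), 0.18291884660720825) 0.013557304500644837
top lid ((639.209228515625, 37.73036193847656), (110.9547348022461, 238.37313842773438), 1.9283794164657593) 0.013668614977642428
-0.16 25 [0.0413 0.0431];-0.14 40 [0.04   0.0454];-0.12 32 [0.0395 0.0428];-0.1 37 [0.0377 0.0418];-0.08 36 [0.038  0.0412];-0.06 32 [0.0382 0.0413];-0.04 30 [0.0379 0.0407];-0.02 33 [0.0381 0.0418];-0.0 37 [0.0373 0.0422];0.02 31 [0.0374 0.0412];0.04 28 [0.0388 0.0414];0.06 28 [0.038  0.0405];0.08 28 [0.0391 0.0402];
```

View pics/end.png

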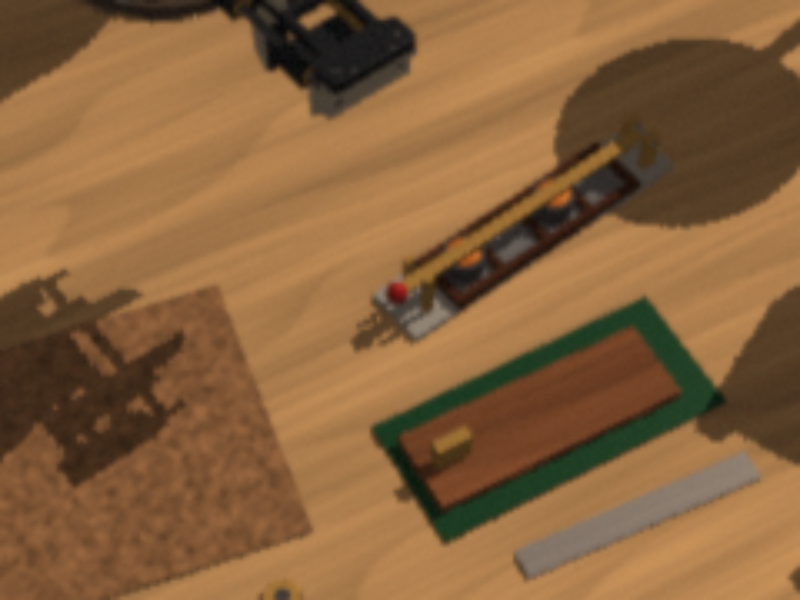

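The bar is level between the prongs with its knob at (398,292). It met the stop at 13 N, the lenses sit under it, and the lid is flat on the pad. I'm handing the job in.

```bash
python3 -c "
from cell import arm
print(arm.sign_off())"
```

```text
the job is handed in; nothing more can be done
None
```

The lid lies flat on the pad, both lenses that were on the mat sit in bays 0 and 2, and the keeper bar is down in its fork; I handed the job in at 38 s, but sign-off returned no verdict.

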